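# Lock a die into the extruder head

## Task

Take the steel die with the two side pins from the tray and lock it into the bayonet ring of the extruder head: find the ring's slots with the pins by feel, push the die down against the spring, twist it clockwise (seen from above) a quarter turn to the stop, and let it rise into its catch and go. Work gently, never forcing the die against the head, and leave everything else where it is.

Things in the scene. Friction and masses are not known exactly. Their poses are not given: they have to be found in the camera images.
- die: Loose steel extrusion die, about 300 g (varies 20 %), upright in the tray: round body 52 mm in diameter, 37 mm high (tapered over its lowest 14 mm to a flat foot 36 mm in diameter), with a grip bar on top and two round pins sticking out at the sides. Half-turn symmetric about its axis. Origin: centre of the foot; z up; x along bar and pins.
- die_grip (a point): Point on the die's axis 59 mm above its foot, in its grip bar: bar 60 mm long along the die's x, 14 mm thick along y, 28 mm high (37 to 65 mm above the foot). The body's flat top beside it, 37 mm above the foot, can carry the fingertips when pushing, so that the bar does not slip or tip in the grip. Axes as the die.
- pin_top (a point): Point on the die's axis at the height of the top of its two round pins, 21 mm above the foot. The pins point along the die's +x and -x, in line with the bar: 10 mm in diameter, 11 to 21 mm above the foot, ends 34 mm from the axis. Axes as the die.
- head: Extruder head bolted to the bench, mouth up: grey base plate 130 x 130 mm, round housing 100 mm in diameter, short side pipe at +x, small steel pointer on its rim at -x, and in its top a steel bayonet ring 88 mm in diameter. Origin: centre of the underside, on the ring's axis; z up. Its place on the bench and yaw vary.
- ring_top (a point): Centre of the bayonet ring's top, 75 mm above the bench; axes as the head. Opening 55 mm wide, two facing slots for the pins, about 3 degrees of play each way. The ring sits stiffly (slips at 3 Nm) but was refitted by hand: its slots lie along the head's x only to within 22 degrees either way; this is not measured and must be seen or felt.
- seat_top (a point): Spring seat inside the ring as it rests, on the axis, 23 mm below the ring's top. A wrongly turned die rests with its pins on the ring's top; over the slots it drops 12 mm until its foot meets this seat. The seat then gives 12.5 mm to a hard stop, pushing up with 5 N at first, 15 N at the end (the die's weight helps). Axes as the head.
- lip_under (a point): Level of the lips' underside, on the axis, 9 mm below the ring's top. With the pin tops under it (7 to 12.5 mm of seat travel) the die turns clockwise seen from above, only that way, to a stop 90 degrees past the slots. In the last 10 degrees the lips are cut 3 mm higher: let go there, the spring lifts the pin tops to 6 mm below the ring's top: locked.
- tray: Shallow fixed aluminium tray 180 x 270 mm, 14 mm high, floor and walls 4 mm thick; the die and the plug stand in it. Origin: centre of the underside.
- plug: Plain blanking plug, loose, 51 mm in diameter and 37 mm high, with a round knob 22 mm in diameter on top (59 mm in all) and no side pins: not wanted, leave it. Origin: centre of the foot.
- wrench: Loose wrench lying on the bench on the robot's side of the tray and head; leave it.
- brush: Loose brush lying to the right of the head; leave it.
- cutter: Round dough cutter with a wooden grip bar lying at the right; leave it.
- jar: Amber glass jar 70 mm in diameter, 110 mm high, standing at the right; leave it.
- pot: Steel bowl 100 mm wide, 80 mm high, at the left of the tray; leave it.
- bar: Dark wooden bar 50 x 200 x 30 mm, at the left; leave it.

How it is judged:
By the outcome, as a careful person would: the job done as asked, in the order asked, and still so for the second after the job is handed in, with the robot touching nothing.
It also fails if it takes over 72 s, if anything falls off the work surface, if the arm or the gripper's body presses on something with over 40 N, if the wrist force passes 120 N, or if a joint passes its speed limit or range.

## Robot

A 7-joint arm with a two-finger parallel gripper is mounted at the origin on the work surface. World frame = base frame: x ahead of the robot, y to its left, z up, the work surface at z = 0. Lengths are in m, angles in degrees, forces in N, time in s.
With the tool pointing down it reaches from about 0.425 to 0.875 m from the base axis. Payload 4.7 kg.
Tool frame: the origin (TCP) lies on the mounting face of the last link; the fingertips stand 182 mm ahead of it and the grasp point (between the pads) lies 164 mm ahead of it; z points along the fingers, y is the line along which they close (so a half turn about z gives the same grasp; the last joint's range is limited). The gripper opens to 87 mm and grips with 3 to 60 N. Pads are 19 mm wide; open, the fingers measure 117 mm over their backs; the gripper's body (75 mm by 190 mm) begins 51 mm behind the grasp point.
Start: joints at [69.907, 18.392, -4.016, 83.108, 1.295, 78.541, -3.26], TCP at [0.232, -0.607, 0.405] pointing down, gripper open.
Joint ranges: [-163.93, 163.93], [-17.29, 119.83], [-79.2, 71.16], [3.27, 140.29], [-89.18, 269.18], [5.43, 117.66], [-154.24, 154.24]. Speed limits (degrees/s): [147.25, 147.25, 180, 180, 180, 180, 180].

## Interface

Orientations are given as [roll, pitch, yaw] about the fixed x, y, z axes, in that order (R = Rz(yaw) Ry(pitch) Rx(roll)).
In Python, from cell import env gives the robot as it stands.
- The arm moves only by the tool servo_tool, never from a script. Its argument "plan" is a list of rows, each an object with "xyz": the shift along the tool's x, y, z in cm, a list of three; "twist": the turn, a rotation vector about the tool's x, y, z in degrees, a list of three; "jaw": the closure, from 0 (fully open) to 1 (shut). In form: [{"xyz": [x, y, z], "twist": [wx, wy, wz], "jaw": jaw}, ...]. A call has 1 to 10 rows; each row is the pose to reach, as a shift and turn from the pose commanded when the call began, along the tool's axes at that moment; what a row does not reach only later rows make up. A row lasts 1/12 s, in which the tool goes at most 41.7 mm and 7.16 degrees, less where a joint would pass 70% of its speed; a pose out of reach is approached as far as the arm can. A call with a gripper value outside its range is refused whole. The fingers move at their own pace and stop on an object; "newtons" is the grip in N (left out, the last holds). Time passes only in rows, so rows that repeat a pose let the fingers close. It gives the time, the measured TCP pose, the force, the opening and the grip force at its end, in the units of the state.
- env.get_obs(): the state, without advancing time (a new reading comes with each control period).
- env.read_camera(name): name is "scene" or "top" or "wrist"; returns a dict with "img" (384x512x3 uint8, red, green, blue), "camera_matrix" (3x3 intrinsics, pixels), "R" (3x3) and "t" (3): a world point X has camera coordinates R X + t. Camera axes: x right, y down, z forward; pixel columns grow to the right and rows downward; lengths in m; the calibration is good to about 2 mm. The wrist camera is an equidistant fisheye: a pixel r from the principal point sees the ray r / f radians off the axis. A picture is of the moment at which its call begins. There is no depth.
- env.sign_off(): hands the job in; it is judged then, once.
The state is a dict: "time_s": time; "qpos": joint angles; "joint_velocities": joint speeds; "effort": joint torques, N m; "tool_pos": TCP position; "tool_rot": TCP orientation; "force": force on the tool from outside, world axes, zero at the start; "wrist_torque": the same for the moment, N m; "grip_width": finger opening in m; "grasp_force": force on a finger pad.
Only numpy, scipy, OpenCV 4.12 (cv2) and the standard library are available. Lean on these libraries where they do the work, as an engineer would, in place of code of your own. Each camera call takes 0.05 s, during which the arm holds its last target. There are 200 camera calls.

## Working session

There is one attempt and no reset: what is moved stays moved. The work goes in short steps, Python scripts to look and compute and a tool call to move; the robot and the scene stay as the last step left them, time stands still between calls to the robot, and variables do not carry over. Pictures are saved under pics/ and viewed, at most 10 in all, crops included, and the job is handed in when it is done.

Besides the shell and the picture viewer there is one more tool, called by a JSON object that holds its "name" and its "arguments". servo_tool: Moves the arm, as the interface text tells. Its arguments: {"type":"object","properties":{"plan":{"type":"array","items":{"type":"object","properties":{"xyz":{"type":"array","items":{"type":"number"}},"twist":{"type":"array","items":{"type":"number"}},"jaw":{"type":"number"}}}},"newtons":{"type":"number"}},"required":["plan"]}

```bash
ls; mkdir -p pics
python3 - <<'E'
from cell import env
import cv2,numpy as np
o=env.get_obs();print(o)
for n in("scene","top"):
    c=env.read_camera(n);print(n,c["camera_matrix"].tolist(),c["R"].tolist(),c["t"].tolist())
    cv2.imwrite(f"pics/{n}0.png",c["img"][:,:,::-1])
E
```

```text
pics
{'time_s': 0.0, 'qpos': array([69.90727976, 18.43913813, -4.0158953 , 83.17601816,  1.29122729,
       78.53940291, -3.25855663]), 'joint_velocities': array([ 0.00619717, -0.02935616, -0.06983349, -0.0102426 ,  0.04895073,
       -0.01777208, -0.05211112]), 'effort': array([-2.88895499e-04, -4.91295254e+01, -4.04369496e-01, -3.12530100e+01,
       -6.40480220e-02,  4.38670255e-02,  2.12813875e-04]), 'tool_pos': array([ 0.23179582, -0.60704219,  0.40365053]), 'tool_rot': array([-1.79890475e+02,  1.93398472e-03,  2.09035319e+01]), 'force': array([0.2171208 , 0.68994426, 0.71501219]), 'wrist_torque': array([ 0.04329435, -0.01248465,  0.00551806]), 'grasp_force': 0.0, 'grip_width': 0.08711796962134741}
scene [[464.1794446279294, 0.0, 248.11185531651242], [0.0, 464.1794446279294, 196.0228725424421], [0.0, 0.0, 1.0]] [[-0.13496587820736358, 0.9908496775131386, -0.0010622108191343902], [0.8519053877312925, 0.11549237179987958, -0.510802038377329], [-0.5060053577523769, -0.06984574881943471, -0.859697708091479]] [0.07156891399085198, -0.4300629213015754, 1.6036740236621694]
top [[399.278902265627, 0.0, 264.53548424661545], [0.0, 399.278902265627, 192.17480169200763], [0.0, 0.0, 1.0]] [[-0.004102111655116565, -0.9999905904985293, 0.001411238594899261], [-0.9915718452975779, 0.003884819940440772, -0.12949974435182096], [0.12949304341595183, -0.001930566868339629, -0.9915784510659968]] [0.019899164396812215, 0.563186215703264, 1.2427468597082065]
```

View pics/top0.png

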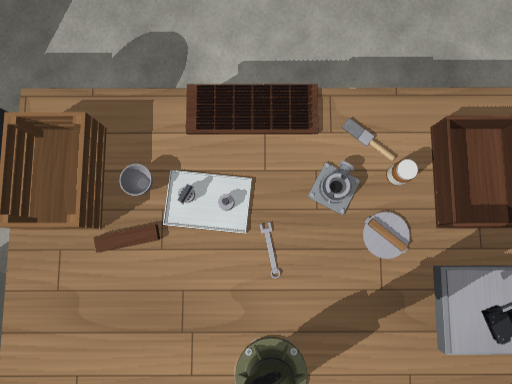

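View pics/scene0.png

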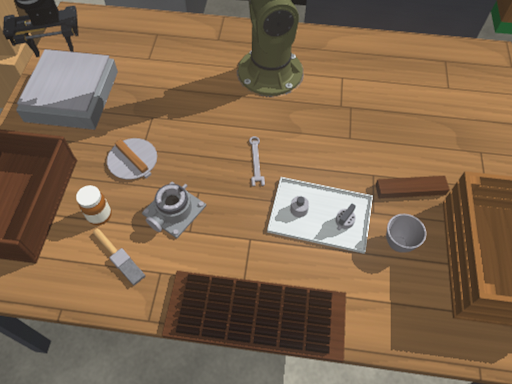

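The top view shows the die at about (187,195), the plug at (227,202) and the head at (336,187). The scene view agrees, with the die at (346,215) and the head at (173,203).

```bash
cat > h.py <<'E'
import numpy as np,cv2
from scipy.spatial.transform import Rotation as Ro
def ray(c,u,v,fish=False):
    K=c["camera_matrix"];R=np.array(c["R"]);t=np.array(c["t"])
    x=np.array([(u-K[0,2])/K[0,0],(v-K[1,2])/K[1,1],1.])
    if fish:
        r=np.hypot(x[0],x[1]);x=np.array([x[0]/r*np.sin(r),x[1]/r*np.sin(r),np.cos(r)]) if r>1e-9 else x
    return -R.T@t,R.T@x
def onz(c,u,v,z,fish=False):
    o,d=ray(c,u,v,fish);return o+d*(z-o[2])/d[2]
def shift(o,goal,yaw):
    """cm shift in tool axes and twist rotvec for TCP goal pointing down, yaw in deg"""
    R=Ro.from_euler("xyz",o["tool_rot"],degrees=True)
    G=Ro.from_euler("xyz",[180,0,yaw],degrees=True)
    return np.round(R.inv().apply(np.array(goal)-o["tool_pos"])*100,2),np.round((R.inv()*G).as_rotvec(degrees=True),2)
E
python3 - <<'E'
from cell import env
from h import *
c=env.read_camera("top");s=env.read_camera("scene")
print("die",onz(c,187,194,.065),onz(s,346,213,.055));print("plug",onz(c,227,201,.063))
print("head",onz(c,336,185,.075),onz(s,173,200,.075))
a=[cv2.resize(c["img"][y-32:y+32,x-40:x+40],(400,320),interpolation=cv2.INTER_CUBIC) for x,y in((187,195),(336,187))]
b=[cv2.resize(s["img"][y-32:y+32,x-40:x+40],(400,320),interpolation=cv2.INTER_CUBIC) for x,y in((346,215),(173,203))]
cv2.imwrite("pics/crop.png",cv2.resize(np.vstack([np.hstack(a),np.hstack(b)]),(750,600))[:,:,::-1])
E
```

```text
die [0.55474339 0.26038127 0.065     ] [0.55502968 0.27088021 0.055     ]
plug [0.53243484 0.13521798 0.063     ]
head [ 0.57991653 -0.20500847  0.075     ] [ 0.58910076 -0.19683833  0.075     ]
```

View pics/crop.png

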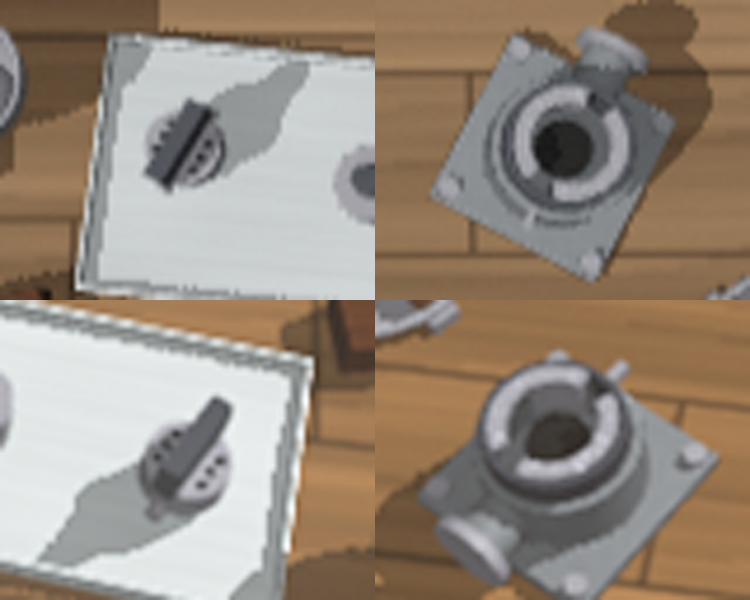

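The crops show the die's bar at a yaw of about -31° and the ring's slots also at about -31°, with the pipe further round at about -25°. I'll grip at tool yaw 149° so that the clockwise quarter turn ends near 59°, within joint range. First I'll look over the head on the way to the die.

Run:
```python
from cell import env
from h import *
print(shift(env.get_obs(),[.585,-.2,.38],149))
```

```text
(array([ 47.52, -25.43,   2.43]), array([-4.000e-02, -7.000e-02, -1.281e+02]))
```

{"name": "servo_tool", "arguments": {"plan": [{"xyz": [47.5,-25.4,2.4],"twist": [0,0,-128]},{"xyz": [47.5,-25.4,2.4],"twist": [0,0,-128]},{"xyz": [47.5,-25.4,2.4],"twist": [0,0,-128]},{"xyz": [47.5,-25.4,2.4],"twist": [0,0,-128]},{"xyz": [47.5,-25.4,2.4],"twist": [0,0,-128]},{"xyz": [47.5,-25.4,2.4],"twist": [0,0,-128]},{"xyz": [47.5,-25.4,2.4],"twist": [0,0,-128]},{"xyz": [47.5,-25.4,2.4],"twist": [0,0,-128]},{"xyz": [47.5,-25.4,2.4],"twist": [0,0,-128]},{"xyz": [47.5,-25.4,2.4],"twist": [0,0,-128]}]}}

```text
validation failed for argument at $.pl...
```

Run:
```python
from cell import env
from h import *
print(shift(env.get_obs(),[.585,-.2,.38],149))
```

```text
(array([ 47.52, -25.43,   2.43]), array([-4.000e-02, -7.000e-02, -1.281e+02]))
```

Rows need the jaw too.

{"name": "servo_tool", "arguments": {"plan": [{"xyz": [47.5,-25.4,2.4],"twist": [0,0,-128],"jaw": 0},{"xyz": [47.5,-25.4,2.4],"twist": [0,0,-128],"jaw": 0},{"xyz": [47.5,-25.4,2.4],"twist": [0,0,-128],"jaw": 0},{"xyz": [47.5,-25.4,2.4],"twist": [0,0,-128],"jaw": 0},{"xyz": [47.5,-25.4,2.4],"twist": [0,0,-128],"jaw": 0},{"xyz": [47.5,-25.4,2.4],"twist": [0,0,-128],"jaw": 0},{"xyz": [47.5,-25.4,2.4],"twist": [0,0,-128],"jaw": 0},{"xyz": [47.5,-25.4,2.4],"twist": [0,0,-128],"jaw": 0},{"xyz": [47.5,-25.4,2.4],"twist": [0,0,-128],"jaw": 0},{"xyz": [47.5,-25.4,2.4],"twist": [0,0,-128],"jaw": 0}]}}

```text
time_s: 1.03
tool_pos: [0.5056, -0.2912, 0.3862]
tool_rot: [180.0, 0.0, 92.9]
force: [0.3, -0.8, -0.3]
grip_width: 0.0873
grasp_force: 0.0
```

Run:
```python
from cell import env
from h import *
print(shift(env.get_obs(),[.585,-.2,.38],149))
```

```text
(array([8.71, 8.38, 0.62]), array([-1.000e-02,  3.000e-02, -5.614e+01]))
```

{"name": "servo_tool", "arguments": {"plan": [{"xyz": [8.7,8.4,0.6],"twist": [0,0,-56],"jaw": 0},{"xyz": [8.7,8.4,0.6],"twist": [0,0,-56],"jaw": 0},{"xyz": [8.7,8.4,0.6],"twist": [0,0,-56],"jaw": 0},{"xyz": [8.7,8.4,0.6],"twist": [0,0,-56],"jaw": 0},{"xyz": [8.7,8.4,0.6],"twist": [0,0,-56],"jaw": 0},{"xyz": [8.7,8.4,0.6],"twist": [0,0,-56],"jaw": 0},{"xyz": [8.7,8.4,0.6],"twist": [0,0,-56],"jaw": 0},{"xyz": [8.7,8.4,0.6],"twist": [0,0,-56],"jaw": 0},{"xyz": [8.7,8.4,0.6],"twist": [0,0,-56],"jaw": 0},{"xyz": [8.7,8.4,0.6],"twist": [0,0,-56],"jaw": 0}]}}

```text
time_s: 1.87
tool_pos: [0.5848, -0.2025, 0.38]
tool_rot: [180.0, -0.0, 148.3]
force: [0.0, 0.2, 0.2]
grip_width: 0.0869
grasp_force: 0.0
```

Run:
```python
from cell import env
from h import *
import pickle
c=env.read_camera("wrist");pickle.dump((c,env.get_obs()),open("head.pkl","wb"))
print(env.get_obs()["tool_pos"],env.get_obs()["tool_rot"],c["camera_matrix"],shift(env.get_obs(),[.555,.263,.38],149))
cv2.imwrite("pics/w0.png",cv2.resize(c["img"],(768,576))[:,:,::-1])
```

```text
[ 0.58475441 -0.202425    0.38004854] [-1.79995268e+02 -1.37341327e-02  1.48343033e+02] [[297.31863964   0.         252.78189678]
 [  0.         297.31863964 193.50107033]
 [  0.           0.           1.        ]] (array([2.696e+01, 3.806e+01, 1.000e-02]), array([-0.  , -0.01, -0.66]))
```

View pics/w0.png

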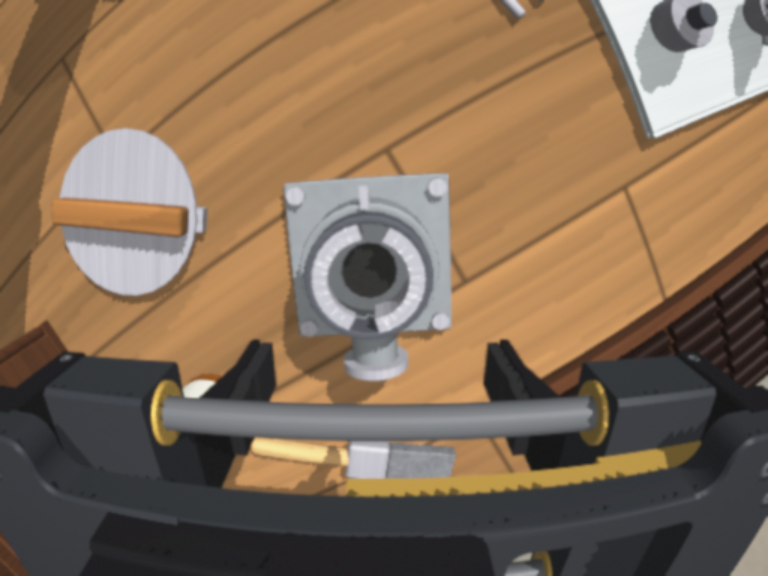

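The wrist picture shows the ring centred at about (369,272), with slots at about (374,232) and (376,318), the pointer at (363,195) and the pipe at (376,360). I'll rectify the ring plane to measure the centre and slot yaw.

```bash
cat >> h.py <<'E'
def px(c,X):
    K=c["camera_matrix"];p=np.array(X)@np.array(c["R"]).T+np.array(c["t"])
    th=np.arctan2(np.hypot(p[...,0],p[...,1]),p[...,2]);r=np.hypot(p[...,0],p[...,1])+1e-12
    return K[0,0]*th*p[...,0]/r+K[0,2],K[1,1]*th*p[...,1]/r+K[1,2]
def rect(c,x0,y0,z,half=.07,n=560):
    """top view of plane z: up = +x, left = +y"""
    g=np.linspace(half,-half,n);X,Y=np.meshgrid(x0+g,y0+g,indexing="ij")
    u,v=px(c,np.stack([X,Y,X*0+z],-1))
    return cv2.remap(c["img"],u.astype(np.float32),v.astype(np.float32),cv2.INTER_CUBIC)
E
python3 - <<'E'
from h import *
import pickle
c,o=pickle.load(open("head.pkl","rb"))
p=onz(c,369/1.5,272/1.5,.075,True);print(p)
cv2.imwrite("pics/r0.png",rect(c,*p[:2],.075)[:,:,::-1])
E
```

```text
[ 0.57571407 -0.205941    0.075     ]
```

View pics/r0.png

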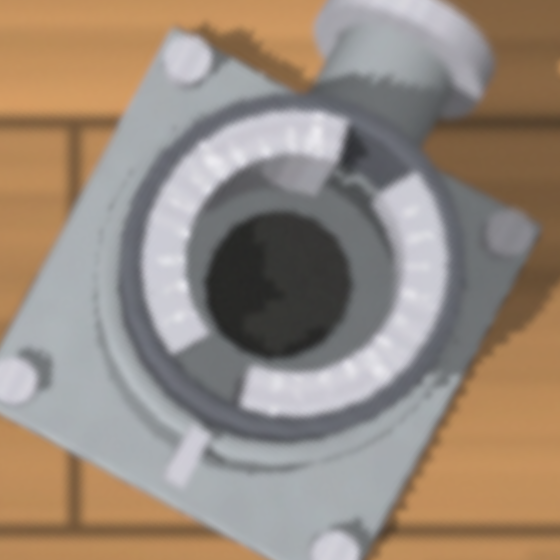

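{"name": "servo_tool", "arguments": {"plan": [{"xyz": [27,38,0],"twist": [0,0,-0.7],"jaw": 0},{"xyz": [27,38,0],"twist": [0,0,-0.7],"jaw": 0},{"xyz": [27,38,0],"twist": [0,0,-0.7],"jaw": 0},{"xyz": [27,38,0],"twist": [0,0,-0.7],"jaw": 0},{"xyz": [27,38,0],"twist": [0,0,-0.7],"jaw": 0},{"xyz": [27,38,0],"twist": [0,0,-0.7],"jaw": 0},{"xyz": [27,38,0],"twist": [0,0,-0.7],"jaw": 0},{"xyz": [27,38,0],"twist": [0,0,-0.7],"jaw": 0},{"xyz": [27,38,0],"twist": [0,0,-0.7],"jaw": 0},{"xyz": [27,38,0],"twist": [0,0,-0.7],"jaw": 0}]}}

```text
time_s: 2.75
tool_pos: [0.5559, 0.2151, 0.3804]
tool_rot: [-180.0, 0.1, 149.0]
force: [0.7, -0.1, -0.2]
grip_width: 0.087
grasp_force: 0.0
```

The rectified view at 4 px/mm shows the ring centred at about (296,263), with slots at (384,146) and (208,379), so a slot yaw of about -37°. I'll check that with a mask and look at the die.

Run:
```python
from cell import env
from h import *
import pickle
c,o=pickle.load(open("head.pkl","rb"))
x0,y0=.5757,-.2059
im=rect(c,x0,y0,.075);hsv=cv2.cvtColor(im,cv2.COLOR_RGB2HSV)
print(im[262,155],im[262,430],im[300,90])
m=((im.min(2)>175)).astype(np.uint8);yy,xx=np.mgrid[:560,:560]
m[np.hypot(xx-296,yy-263)>165]=0;m=cv2.morphologyEx(m,cv2.MORPH_CLOSE,np.ones((9,9)));m=cv2.morphologyEx(m,cv2.MORPH_OPEN,np.ones((9,9)))
n,l,s,ce=cv2.connectedComponentsWithStats(m)
for a,b in zip(s,ce):print(a,b)
(cx,cy),r=cv2.minEnclosingCircle(np.argwhere(m)[:,::-1].astype(np.float32));print(cx,cy,r,x0+(279.5-cy)/4000,y0+(279.5-cx)/4000)
c=env.read_camera("wrist");o=env.get_obs();pickle.dump((c,o),open("die.pkl","wb"));print(o["tool_pos"],o["tool_rot"])
cv2.imwrite("pics/r1.png",rect(c,.557,.263,.065)[:,:,::-1])
```

```text
[205 205 214] [206 206 214] [165 172 175]
[     0      0    560    560 286231] [277.99923488 281.1623444 ]
[  144   112   199   237 13558] [216.58032158 203.48384718]
[  244   177   201   237 13811] [372.37021215 319.67178336]
294.24871826171875 262.2698059082031 152.01368713378906 0.5800075485229492 -0.2095871795654297
[0.55255684 0.22551104 0.38101152] [179.57939366  -0.22812753 149.76188308]
```

View pics/r1.png

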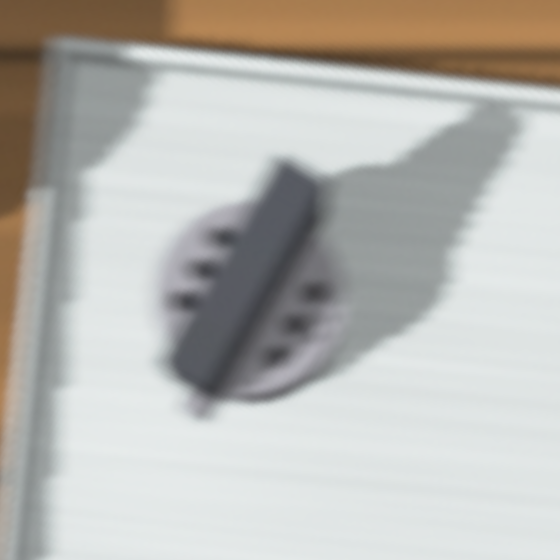

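The die's bar top runs from (301,172) to (192,378), so it is centred at about (.558,.271) with yaw about -28°. I'll move above it and take one closer look.

Run:
```python
from cell import env
from h import *
o=env.get_obs();print(o["tool_pos"],o["joint_velocities"].max(),shift(o,[.558,.271,.30],152))
```

```text
[0.55255684 0.22551104 0.38101152] 10.70136032307272 (array([1.79, 4.14, 8.14]), array([ 0.43, -0.22, -2.24]))
```

{"name": "servo_tool", "arguments": {"plan": [{"xyz": [0,0,0],"twist": [0,0,0],"jaw": 0},{"xyz": [0,0,0],"twist": [0,0,0],"jaw": 0}]}}

```text
time_s: 2.97
tool_pos: [0.556, 0.2145, 0.3801]
tool_rot: [-180.0, 0.0, 149.3]
force: [-1.0, -1.5, -0.0]
grip_width: 0.0872
grasp_force: 0.0
```

Run:
```python
from cell import env
from h import *
o=env.get_obs();print(o["tool_pos"],o["tool_rot"],np.abs(o["joint_velocities"]).max(),shift(o,[.558,.271,.30],152))
```

```text
[0.55595278 0.21450092 0.38006705] [-1.79976078e+02  4.11652146e-03  1.49284337e+02] 2.4104198016264324 (array([2.71, 4.97, 8.  ]), array([-0.02,  0.  , -2.72]))
```

{"name": "servo_tool", "arguments": {"plan": [{"xyz": [2.7,5,8],"twist": [0,0,-2.7],"jaw": 0},{"xyz": [2.7,5,8],"twist": [0,0,-2.7],"jaw": 0},{"xyz": [2.7,5,8],"twist": [0,0,-2.7],"jaw": 0},{"xyz": [2.7,5,8],"twist": [0,0,-2.7],"jaw": 0},{"xyz": [2.7,5,8],"twist": [0,0,-2.7],"jaw": 0},{"xyz": [2.7,5,8],"twist": [0,0,-2.7],"jaw": 0}]}}

```text
time_s: 3.47
tool_pos: [0.5601, 0.2685, 0.3018]
tool_rot: [180.0, 0.1, 151.8]
force: [0.5, 0.5, -0.5]
grip_width: 0.0871
grasp_force: 0.0
```

Run:
```python
from cell import env
from h import *
c=env.read_camera("wrist");o=env.get_obs()
print(o["tool_pos"],o["tool_rot"],np.abs(o["joint_velocities"]).max())
im=rect(c,.558,.271,.069,half=.05,n=400)
m=((im.max(2)<115)).astype(np.uint8);m=cv2.morphologyEx(m,cv2.MORPH_OPEN,np.ones((25,25)))
n,l,s,ce=cv2.connectedComponentsWithStats(m);print(s,ce)
k=np.argmax(s[1:,4])+1
r=cv2.minAreaRect(np.argwhere(l==k)[:,::-1].astype(np.float32));print(r)
cv2.polylines(im,[cv2.boxPoints(r).astype(int)],True,(255,0,0))
cv2.imwrite("pics/r2.png",im[:,:,::-1])
```

```text
[0.56014583 0.26854654 0.30213286] [1.79930638e+02 1.64610070e-01 1.51739115e+02] 0.4496975521097597
[[     0      0    400    400 142805]
 [     0      0     54     29   1498]
 [   297      0     57     28   1516]
 [   379     28     21     30    614]
 [   125     97    152    229  13567]] [[199.05951472 202.80179265]
 [ 26.03538051  13.3965287 ]
 [325.57124011  13.05540897]
 [389.1970684   42.14169381]
 [200.61708558 213.24942876]]
((201.91726684570312, 210.95458984375), (60.75613784790039, 257.7828369140625), 28.749664306640625)
```

View pics/r2.png

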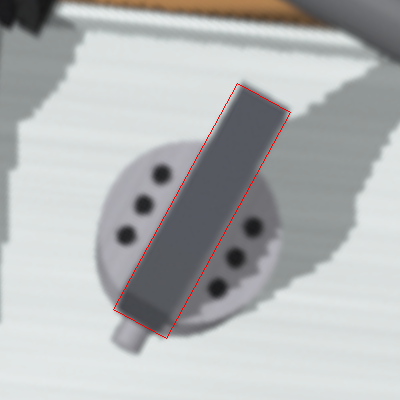

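Run:
```python
from cell import env
from h import *
c=env.read_camera("wrist");o=env.get_obs();print(o["tool_pos"],o["tool_rot"])
im=rect(c,.558,.271,.041,half=.05,n=800)
g=cv2.GaussianBlur(im.max(2),(5,5),0)
n,l,s,ce=cv2.connectedComponentsWithStats((g<75).astype(np.uint8))
P=np.array([[.558+(399.5-b[1])/8000,.271+(399.5-b[0])/8000] for a,b in zip(s[1:],ce[1:]) if 150<a[4]<1500 and np.hypot(*(b-400))<260])
print(P);print(P.mean(0))
if len(P)==6:
    d=P-P.mean(0); w,V=np.linalg.eigh(d.T@d);print(w,np.degrees(np.arctan2(V[1],V[0])))
print(shift(o,[*P.mean(0),.226],151))
```

```text
[0.56000014 0.2687483  0.3022064 ] [1.79917971e+02 1.68244507e-01 1.51750240e+02]
[[0.57456236 0.27717858]
 [0.56589341 0.28218862]
 [0.5595914  0.25122211]
 [0.55730067 0.28722634]
 [0.55097768 0.25622497]
 [0.54248244 0.26136046]]
[0.55846799 0.26923351]
[0.00039716 0.00134159] [150.33978135  60.33978135]
(array([ 0.18, -0.04,  7.62]), array([0.08, 0.17, 0.75]))
```

{"name": "servo_tool", "arguments": {"plan": [{"xyz": [0.2,0,3],"twist": [0,0,1.4],"jaw": 0},{"xyz": [0.2,0,6],"twist": [0,0,1.4],"jaw": 0},{"xyz": [0.2,0,6.7],"twist": [0,0,1.4],"jaw": 0},{"xyz": [0.2,0,7.2],"twist": [0,0,1.4],"jaw": 0},{"xyz": [0.2,0,7.6],"twist": [0,0,1.4],"jaw": 0},{"xyz": [0.2,0,7.7],"twist": [0,0,1.4],"jaw": 0},{"xyz": [0.2,0,7.75],"twist": [0,0,1.4],"jaw": 0},{"xyz": [0.2,0,7.75],"twist": [0,0,1.4],"jaw": 0}]}}

```text
time_s: 4.23
tool_pos: [0.5575, 0.2714, 0.2239]
tool_rot: [179.9, 0.1, 150.5]
force: [-0.3, 0.4, -0.1]
grip_width: 0.0868
grasp_force: 0.0
```

{"name": "servo_tool", "arguments": {"plan": [{"xyz": [0,0,0],"twist": [0,0,0],"jaw": 1},{"xyz": [0,0,0],"twist": [0,0,0],"jaw": 1},{"xyz": [0,0,0],"twist": [0,0,0],"jaw": 1},{"xyz": [0,0,0],"twist": [0,0,0],"jaw": 1},{"xyz": [0,0,0],"twist": [0,0,0],"jaw": 1},{"xyz": [0,0,0],"twist": [0,0,0],"jaw": 1},{"xyz": [0,0,0],"twist": [0,0,0],"jaw": 1},{"xyz": [0,0,0],"twist": [0,0,0],"jaw": 1},{"xyz": [0,0,0],"twist": [0,0,0],"jaw": 1},{"xyz": [0,0,0],"twist": [0,0,0],"jaw": 1}], "newtons": 15}}

```text
time_s: 5.07
tool_pos: [0.5576, 0.2724, 0.2239]
tool_rot: [179.8, 0.1, 150.6]
force: [3.2, 4.9, 4.7]
grip_width: 0.0327
grasp_force: 15.3
```

{"name": "servo_tool", "arguments": {"plan": [{"xyz": [0,0,0],"twist": [0,0,0],"jaw": 1},{"xyz": [0,0,0],"twist": [0,0,0],"jaw": 1},{"xyz": [0,0,-0.3],"twist": [0,0,0],"jaw": 1},{"xyz": [0,0,-1],"twist": [0,0,0],"jaw": 1},{"xyz": [0,0,-3],"twist": [0,0,0],"jaw": 1},{"xyz": [0,0,-6],"twist": [0,0,0],"jaw": 1},{"xyz": [0,0,-9],"twist": [0,0,0],"jaw": 1},{"xyz": [0,0,-12],"twist": [0,0,0],"jaw": 1},{"xyz": [0,0,-12],"twist": [0,0,0],"jaw": 1},{"xyz": [0,0,-12],"twist": [0,0,0],"jaw": 1}], "newtons": 45}}

```text
time_s: 5.9
tool_pos: [0.5571, 0.2711, 0.3437]
tool_rot: [180.0, 0.1, 150.5]
force: [-0.5, 0.0, -3.8]
grip_width: 0.0138
grasp_force: 46.1
```

Run:
```python
from cell import env
from h import *
o=env.get_obs();print(o["tool_pos"],o["tool_rot"],o["grip_width"],o["grasp_force"],o["force"],o["wrist_torque"],shift(o,[.580,-.2096,.345],143.3))
```

```text
[0.55708721 0.27110395 0.34368873] [1.79950597e+02 8.44099762e-02 1.50508257e+02] 0.01380724189572098 46.13506578840315 [-0.52098171  0.0355888  -3.78847509] [ 0.08636242 -0.09402435  0.05889443] (array([-25.66, -40.71,  -0.13]), array([0.05, 0.08, 7.21]))
```

Run:
```python
from cell import env
from h import *
c=env.read_camera("wrist");o=env.get_obs();p=o["tool_pos"]
im=rect(c,p[0],p[1],p[2]-.183,half=.05,n=560)
cv2.imwrite("pics/r3.png",im[:,:,::-1]);print(p,o["tool_rot"])
```

```text
[0.55668103 0.27059937 0.34185329] [-1.79896186e+02 -2.13182210e-02  1.50510832e+02]
```

View pics/r3.png

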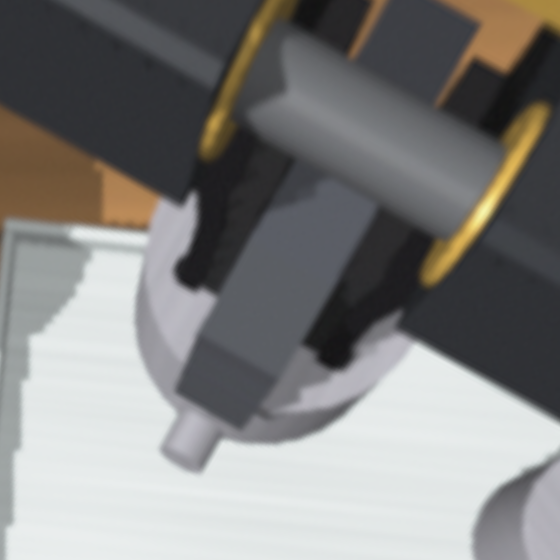

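The picture shows the bar held square between the pads with the near pin at (190,440). The die sits about 1–2 mm off the TCP along -tool x. Now I'll carry it over the ring.

{"name": "servo_tool", "arguments": {"plan": [{"xyz": [-2,-3.2,0],"twist": [0,0,1],"jaw": 1},{"xyz": [-4,-6.4,0],"twist": [0,0,2],"jaw": 1},{"xyz": [-6,-9.6,0],"twist": [0,0,3],"jaw": 1},{"xyz": [-8,-12.8,0],"twist": [0,0,4],"jaw": 1},{"xyz": [-10,-16,0],"twist": [0,0,5],"jaw": 1},{"xyz": [-12,-19.2,0],"twist": [0,0,6],"jaw": 1},{"xyz": [-14,-22.4,0],"twist": [0,0,7],"jaw": 1},{"xyz": [-16,-25.6,0],"twist": [0,0,7.2],"jaw": 1},{"xyz": [-18,-28.8,0],"twist": [0,0,7.2],"jaw": 1},{"xyz": [-20,-32,0],"twist": [0,0,7.2],"jaw": 1}]}}

```text
time_s: 6.78
tool_pos: [0.5723, -0.1081, 0.3401]
tool_rot: [-179.9, -0.2, 143.3]
force: [1.0, 0.6, -3.0]
grip_width: 0.0137
grasp_force: 46.2
```

{"name": "servo_tool", "arguments": {"plan": [{"xyz": [0,0,0],"twist": [0,0,0],"jaw": 1},{"xyz": [0,0,0],"twist": [0,0,0],"jaw": 1},{"xyz": [0,0,0],"twist": [0,0,0],"jaw": 1}]}}

```text
time_s: 7.03
tool_pos: [0.5728, -0.1059, 0.3405]
tool_rot: [-180.0, -0.2, 143.3]
force: [-0.5, -0.0, -3.0]
grip_width: 0.0134
grasp_force: 46.2
```

Run:
```python
from cell import env
from h import *
o=env.get_obs();print(o["tool_pos"],o["tool_rot"],o["force"],shift(o,[.5788,-.2087,.31],143.3))
```

```text
[ 0.57283102 -0.10594996  0.34047826] [-179.95131936   -0.24923163  143.27529616] [-0.45252271 -0.01041015 -2.95126226] (array([-6.64, -7.88,  3.03]), array([-0.05, -0.25, -0.02]))
```

{"name": "servo_tool", "arguments": {"plan": [{"xyz": [-2,-2.4,0],"twist": [0,0,0],"jaw": 1},{"xyz": [-4,-4.8,0],"twist": [0,0,0],"jaw": 1},{"xyz": [-6,-7,1],"twist": [0,0,0],"jaw": 1},{"xyz": [-6.6,-7.9,2],"twist": [0,-0.2,0],"jaw": 1},{"xyz": [-6.6,-7.9,2.5],"twist": [0,-0.2,0],"jaw": 1},{"xyz": [-6.6,-7.9,2.5],"twist": [0,-0.2,0],"jaw": 1},{"xyz": [-6.6,-7.9,2.5],"twist": [0,-0.2,0],"jaw": 1},{"xyz": [-6.6,-7.9,2.5],"twist": [0,-0.2,0],"jaw": 1}]}}

```text
time_s: 7.7
tool_pos: [0.5799, -0.2059, 0.318]
tool_rot: [179.9, 0.2, 143.5]
force: [0.2, -0.0, -2.5]
grip_width: 0.0137
grasp_force: 46.1
```

Run:
```python
from cell import env
from h import *
c=env.read_camera("wrist");o=env.get_obs();print(o["tool_pos"],o["tool_rot"],o["force"],shift(o,[.5788,-.2087,.295],143.3))
a=rect(c,.58,-.2096,.075,half=.06,n=380);s=env.read_camera("scene");t=env.read_camera("top")
b=[cv2.resize(i["img"][y-32:y+32,x-40:x+40],(400,300),interpolation=cv2.INTER_CUBIC) for i,x,y in((t,336,180),(s,172,195))]
cv2.imwrite("pics/r4.png",np.hstack([cv2.resize(a,(400,400)),cv2.resize(np.vstack(b),(266,400))])[:,:,::-1])
```

```text
[ 0.579977   -0.20625519  0.31831844] [179.95164596   0.22641358 143.52100711] [ 0.35856471 -0.18546931 -3.5540334 ] (array([-0.04, -0.27,  2.33]), array([0.05, 0.23, 0.22]))
```

View pics/r4.png

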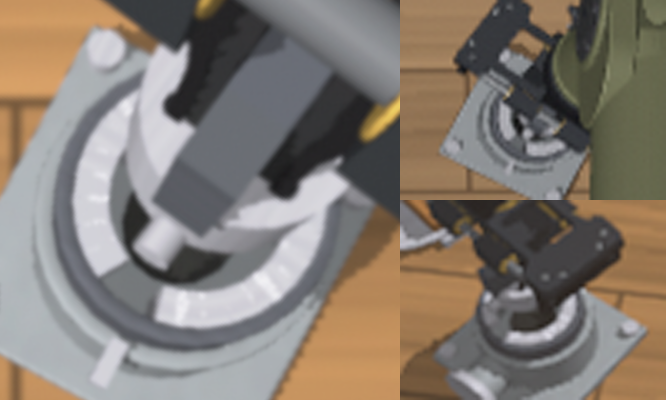

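The die hangs above the ring, with the near pin at (155,248) in line with the slot at (130,287). I'll correct y and go down slowly.

{"name": "servo_tool", "arguments": {"plan": [{"xyz": [0,-0.25,0.5],"twist": [0,0,0.2],"jaw": 1},{"xyz": [0,-0.25,1.2],"twist": [0,0,0.2],"jaw": 1},{"xyz": [0,-0.25,2],"twist": [0,0,0.2],"jaw": 1},{"xyz": [0,-0.25,2.6],"twist": [0,0,0.2],"jaw": 1},{"xyz": [0,-0.25,3],"twist": [0,0,0.2],"jaw": 1},{"xyz": [0,-0.25,3.1],"twist": [0,0,0.2],"jaw": 1},{"xyz": [0,-0.25,3.1],"twist": [0,0,0.2],"jaw": 1},{"xyz": [0,-0.25,3.1],"twist": [0,0,0.2],"jaw": 1}]}}

```text
time_s: 8.52
tool_pos: [0.5781, -0.2107, 0.2868]
tool_rot: [180.0, 0.2, 143.1]
force: [0.6, 0.2, -2.6]
grip_width: 0.0136
grasp_force: 46.1
```

Run:
```python
from cell import env
from h import *
o=env.get_obs();print(o["tool_pos"],o["tool_rot"],o["force"],o["wrist_torque"],shift(o,[.5788,-.2087,.283],143.3))
```

```text
[ 0.57813574 -0.21073501  0.28678208] [179.99230135   0.21334467 143.12599094] [ 0.56440043  0.19643931 -2.60951876] [ 0.01694987 -0.09932753  0.0086191 ] (array([0.07, 0.2 , 0.38]), array([ 0.01,  0.21, -0.17]))
```

{"name": "servo_tool", "arguments": {"plan": [{"xyz": [0,0.1,0.1],"twist": [0,0,0],"jaw": 1},{"xyz": [0,0.15,0.2],"twist": [0,0,0],"jaw": 1},{"xyz": [0,0.15,0.3],"twist": [0,0,0],"jaw": 1},{"xyz": [0,0.15,0.4],"twist": [0,0,0],"jaw": 1},{"xyz": [0,0.15,0.5],"twist": [0,0,0],"jaw": 1},{"xyz": [0,0.15,0.5],"twist": [0,0,0],"jaw": 1},{"xyz": [0,0.15,0.5],"twist": [0,0,0],"jaw": 1}]}}

```text
time_s: 9.1
tool_pos: [0.5789, -0.2094, 0.2817]
tool_rot: [180.0, 0.2, 143.1]
force: [0.1, -0.2, -2.9]
grip_width: 0.0136
grasp_force: 46.2
```

```bash
cat > s.py <<'E'
from cell import env
from h import *
o=env.get_obs();print(o["tool_pos"].round(4),o["tool_rot"].round(2),o["force"].round(1),o["wrist_torque"].round(2),o["grip_width"].round(4))
R=Ro.from_euler("xyz",o["tool_rot"],degrees=True).inv();print("tool axes F",R.apply(o["force"]).round(1),"M",R.apply(o["wrist_torque"]).round(2))
E
python3 s.py
```

```text
Traceback (most recent call last):
  File "s.py", line 3, in <module>
    o=env.get_obs();print(o["tool_pos"].round(4),o["tool_rot"].round(2),o["force"].round(1),o["wrist_torque"].round(2),o["grip_width"].round(4))
                                                                                                                       ^^^^^^^^^^^^^^^^^^^^^
AttributeError: 'float' object has no attribute 'round'
```

No contact yet at z=.2817; contact with the ring's top was expected at about .284. I'll go on down in small steps.

{"name": "servo_tool", "arguments": {"plan": [{"xyz": [0,0,0.1],"twist": [0,0,0],"jaw": 1},{"xyz": [0,0,0.2],"twist": [0,0,0],"jaw": 1},{"xyz": [0,0,0.3],"twist": [0,0,0],"jaw": 1},{"xyz": [0,0,0.3],"twist": [0,0,0],"jaw": 1}]}}

```text
time_s: 9.43
tool_pos: [0.5792, -0.2089, 0.2802]
tool_rot: [-180.0, 0.2, 143.1]
force: [-4.5, 2.6, 7.1]
grip_width: 0.0137
grasp_force: 46.6
```

```bash
sed -i 's/,o\["grip_width"\].round(4)//' s.py; python3 s.py
```

```text
[ 0.5792 -0.2089  0.2802] [-180.      0.23  143.15] [-4.5  2.6  7.1] [ 0.45  0.66 -0.04]
tool axes F [ 5.1 -0.6 -7.2] M [0.03 0.8  0.04]
```

The ring pushes the die along +tool x, so the body is touching on its -x side. I'll ease it that way.

{"name": "servo_tool", "arguments": {"plan": [{"xyz": [0.05,0,-0.1],"twist": [0,0,0],"jaw": 1},{"xyz": [0.12,0,-0.1],"twist": [0,0,0],"jaw": 1},{"xyz": [0.15,0,0],"twist": [0,0,0],"jaw": 1},{"xyz": [0.15,0,0.1],"twist": [0,0,0],"jaw": 1},{"xyz": [0.15,0,0.1],"twist": [0,0,0],"jaw": 1}]}}

```text
time_s: 9.85
tool_pos: [0.5777, -0.2085, 0.2773]
tool_rot: [180.0, 0.2, 143.1]
force: [0.9, 1.7, -2.2]
grip_width: 0.0139
grasp_force: 46.3
```

```bash
python3 s.py
```

```text
[ 0.5777 -0.2085  0.2773] [179.98   0.19 143.13] [ 0.9  1.7 -2.2] [ 0.35 -0.43  0.07]
tool axes F [0.3 1.9 2.2] M [-0.54 -0.13 -0.06]
```

It dropped in and is nearly free at .277. I'll carry on down to the seat.

{"name": "servo_tool", "arguments": {"plan": [{"xyz": [0,0.06,0.1],"twist": [0,0,0],"jaw": 1},{"xyz": [0,0.06,0.2],"twist": [0,0,0],"jaw": 1},{"xyz": [0,0.06,0.3],"twist": [0,0,0],"jaw": 1},{"xyz": [0,0.06,0.4],"twist": [0,0,0],"jaw": 1},{"xyz": [0,0.06,0.4],"twist": [0,0,0],"jaw": 1}]}}

```text
time_s: 10.27
tool_pos: [0.5778, -0.2084, 0.273]
tool_rot: [-180.0, 0.1, 143.1]
force: [0.6, 0.8, -2.8]
grip_width: 0.0138
grasp_force: 46.2
```

```bash
python3 s.py
```

```text
[ 0.5778 -0.2084  0.273 ] [-1.7997e+02  1.5000e-01  1.4311e+02] [ 0.6  0.8 -2.8] [ 0.13 -0.12 -0.04]
tool axes F [-0.   1.   2.8] M [-0.17 -0.01  0.04]
```

{"name": "servo_tool", "arguments": {"plan": [{"xyz": [0,0.03,0.1],"twist": [0,0,0],"jaw": 1},{"xyz": [0,0.03,0.2],"twist": [0,0,0],"jaw": 1},{"xyz": [0,0.03,0.3],"twist": [0,0,0],"jaw": 1},{"xyz": [0,0.03,0.4],"twist": [0,0,0],"jaw": 1},{"xyz": [0,0.03,0.5],"twist": [0,0,0],"jaw": 1},{"xyz": [0,0.03,0.5],"twist": [0,0,0],"jaw": 1}]}}

```text
time_s: 10.77
tool_pos: [0.5782, -0.2081, 0.2691]
tool_rot: [-180.0, 0.2, 143.1]
force: [-1.4, -0.1, 4.2]
grip_width: 0.0141
grasp_force: 46.5
```

```bash
python3 s.py
```

```text
[ 0.5782 -0.2081  0.2691] [-179.97    0.22  143.11] [-1.4 -0.1  4.2] [0.16 0.53 0.04]
tool axes F [ 1.  -0.9 -4.2] M [ 0.19  0.52 -0.04]
```

Spring felt: about 7 N net, so about 2.7 mm of travel. I need about 9.8 mm.

{"name": "servo_tool", "arguments": {"plan": [{"xyz": [0.02,0,0.1],"twist": [0,0,0],"jaw": 1},{"xyz": [0.02,0,0.2],"twist": [0,0,0],"jaw": 1},{"xyz": [0.02,0,0.3],"twist": [0,0,0],"jaw": 1},{"xyz": [0.02,0,0.4],"twist": [0,0,0],"jaw": 1},{"xyz": [0.02,0,0.5],"twist": [0,0,0],"jaw": 1},{"xyz": [0.02,0,0.6],"twist": [0,0,0],"jaw": 1},{"xyz": [0.02,0,0.7],"twist": [0,0,0],"jaw": 1},{"xyz": [0.02,0,0.72],"twist": [0,0,0],"jaw": 1},{"xyz": [0.02,0,0.72],"twist": [0,0,0],"jaw": 1}]}}

```text
time_s: 11.52
tool_pos: [0.5783, -0.2081, 0.2625]
tool_rot: [-180.0, 0.2, 143.1]
force: [-4.5, 0.1, 9.1]
grip_width: 0.0135
grasp_force: 46.9
```

```bash
python3 s.py
```

```text
[ 0.5783 -0.2081  0.2625] [-179.97    0.25  143.11] [-4.5  0.1  9.1] [0.15 0.94 0.05]
tool axes F [ 3.6 -2.7 -9.1] M [ 0.44  0.84 -0.05]
```

About 9 mm of travel now. I'll start the clockwise turn slowly (positive about tool z), turning about the die's axis at roughly (-2, 0.3) mm in tool axes.

{"name": "servo_tool", "arguments": {"plan": [{"xyz": [0.04,-0.03,0.06],"twist": [0,0,0],"jaw": 1},{"xyz": [0.04,-0.02,0.06],"twist": [0,0,3],"jaw": 1},{"xyz": [0.04,-0.01,0.06],"twist": [0,0,6],"jaw": 1},{"xyz": [0.04,0,0.06],"twist": [0,0,9],"jaw": 1},{"xyz": [0.04,0.01,0.06],"twist": [0,0,12],"jaw": 1},{"xyz": [0.04,0.02,0.06],"twist": [0,0,15],"jaw": 1},{"xyz": [0.04,0.02,0.06],"twist": [0,0,15],"jaw": 1}]}}

```text
time_s: 12.1
tool_pos: [0.5788, -0.2075, 0.2626]
tool_rot: [179.9, 0.4, 128.0]
force: [-2.7, -0.7, 9.2]
grip_width: 0.0136
grasp_force: 46.8
```

```bash
python3 s.py
```

```text
[ 0.5788 -0.2075  0.2626] [179.87   0.36 128.  ] [-2.7 -0.7  9.2] [ 0.16  0.51 -0.07]
tool axes F [ 1.1 -2.5 -9.2] M [0.31 0.44 0.07]
```

It turns freely. I'll continue 30°.

{"name": "servo_tool", "arguments": {"plan": [{"xyz": [0,0.01,0.03],"twist": [0,0,4],"jaw": 1},{"xyz": [0,0.02,0.03],"twist": [0,0,8],"jaw": 1},{"xyz": [0,0.03,0.03],"twist": [0,0,12],"jaw": 1},{"xyz": [0,0.04,0.03],"twist": [0,0,16],"jaw": 1},{"xyz": [0,0.05,0.03],"twist": [0,0,20],"jaw": 1},{"xyz": [-0.01,0.06,0.03],"twist": [0,0,24],"jaw": 1},{"xyz": [-0.01,0.07,0.03],"twist": [0,0,28],"jaw": 1},{"xyz": [-0.01,0.07,0.03],"twist": [0,0,30],"jaw": 1},{"xyz": [-0.01,0.07,0.03],"twist": [0,0,30],"jaw": 1}]}}

```text
time_s: 12.85
tool_pos: [0.5798, -0.2072, 0.2626]
tool_rot: [179.6, 0.3, 98.1]
force: [-1.5, -0.0, 9.3]
grip_width: 0.0136
grasp_force: 46.7
```

```bash
python3 s.py
```

```text
[ 0.5798 -0.2072  0.2626] [179.62   0.28  98.05] [-1.5 -0.   9.3] [-0.01  0.21 -0.07]
tool axes F [ 0.2 -1.4 -9.3] M [0.21 0.02 0.07]
```

{"name": "servo_tool", "arguments": {"plan": [{"xyz": [0,0.01,0.02],"twist": [0,0,4],"jaw": 1},{"xyz": [0,0.02,0.02],"twist": [0,0,8],"jaw": 1},{"xyz": [0,0.03,0.02],"twist": [0,0,12],"jaw": 1},{"xyz": [0,0.04,0.02],"twist": [0,0,16],"jaw": 1},{"xyz": [0,0.05,0.02],"twist": [0,0,20],"jaw": 1},{"xyz": [-0.01,0.06,0.02],"twist": [0,0,24],"jaw": 1},{"xyz": [-0.01,0.07,0.02],"twist": [0,0,28],"jaw": 1},{"xyz": [-0.01,0.07,0.02],"twist": [0,0,32],"jaw": 1},{"xyz": [-0.01,0.07,0.02],"twist": [0,0,32],"jaw": 1}]}}

```text
time_s: 13.6
tool_pos: [0.5807, -0.2073, 0.2626]
tool_rot: [179.5, 0.0, 66.0]
force: [-0.7, -0.4, 8.7]
grip_width: 0.0136
grasp_force: 46.7
```

```bash
python3 s.py
```

```text
[ 0.5807 -0.2073  0.2626] [1.7948e+02 4.0000e-02 6.5970e+01] [-0.7 -0.4  8.7] [-0.12  0.23 -0.08]
tool axes F [-0.6 -0.4 -8.7] M [ 0.16 -0.2   0.08]
```

77° turned. Now slowly toward the stop, watching the torque.

{"name": "servo_tool", "arguments": {"plan": [{"xyz": [0,0.01,0],"twist": [0,0,2],"jaw": 1},{"xyz": [0,0.01,0],"twist": [0,0,4],"jaw": 1},{"xyz": [0,0.02,0],"twist": [0,0,6],"jaw": 1},{"xyz": [0,0.02,0],"twist": [0,0,8],"jaw": 1},{"xyz": [0,0.03,0],"twist": [0,0,10],"jaw": 1},{"xyz": [0,0.03,0],"twist": [0,0,10],"jaw": 1}]}}

```text
time_s: 14.1
tool_pos: [0.581, -0.2075, 0.2626]
tool_rot: [179.5, -0.0, 56.1]
force: [0.2, -0.8, 9.6]
grip_width: 0.0138
grasp_force: 46.8
```

```bash
python3 s.py
```

```text
[ 0.581  -0.2075  0.2626] [ 1.7948e+02 -5.0000e-02  5.6060e+01] [ 0.2 -0.8  9.6] [-0.18  0.16  0.07]
tool axes F [-0.5  0.7 -9.6] M [ 0.03 -0.23 -0.07]
```

{"name": "servo_tool", "arguments": {"plan": [{"xyz": [0,0,0],"twist": [0,0,1],"jaw": 1},{"xyz": [0,0,0],"twist": [0,0,2],"jaw": 1},{"xyz": [0,0,0],"twist": [0,0,2],"jaw": 1}]}}

```text
time_s: 14.35
tool_pos: [0.5809, -0.2074, 0.2626]
tool_rot: [179.5, -0.1, 54.1]
force: [-0.3, -0.8, 9.5]
grip_width: 0.0139
grasp_force: 47.3
```

```bash
python3 s.py
```

```text
[ 0.5809 -0.2074  0.2626] [ 1.7949e+02 -6.0000e-02  5.4140e+01] [-0.3 -0.8  9.5] [-0.13  0.25  0.18]
tool axes F [-0.8  0.3 -9.5] M [ 0.12 -0.25 -0.18]
```

{"name": "servo_tool", "arguments": {"plan": [{"xyz": [0,0,0],"twist": [0,0,1],"jaw": 1},{"xyz": [0,0,0],"twist": [0,0,1.5],"jaw": 1},{"xyz": [0,0,0],"twist": [0,0,1.5],"jaw": 1}]}}

```text
time_s: 14.6
tool_pos: [0.5808, -0.2072, 0.2625]
tool_rot: [179.5, -0.1, 52.7]
force: [-1.5, 0.7, 9.2]
grip_width: 0.0137
grasp_force: 47.8
```

```bash
python3 s.py
```

```text
[ 0.5808 -0.2072  0.2625] [ 1.7953e+02 -6.0000e-02  5.2690e+01] [-1.5  0.7  9.2] [-0.05  0.43  0.31]
tool axes F [-0.3 -1.5 -9.3] M [ 0.32 -0.3  -0.31]
```

{"name": "servo_tool", "arguments": {"plan": [{"xyz": [0,-0.01,0],"twist": [0,0,1],"jaw": 1},{"xyz": [0,-0.02,0],"twist": [0,0,2],"jaw": 1},{"xyz": [0,-0.02,0],"twist": [0,0,2],"jaw": 1}]}}

```text
time_s: 14.85
tool_pos: [0.5805, -0.2068, 0.2625]
tool_rot: [179.6, -0.1, 50.7]
force: [-2.2, 0.6, 10.4]
grip_width: 0.0138
grasp_force: 48.5
```

```bash
python3 s.py
```

```text
[ 0.5805 -0.2068  0.2625] [ 1.7957e+02 -7.0000e-02  5.0710e+01] [-2.2  0.6 10.4] [0.08 0.58 0.51]
tool axes F [ -0.9  -2.  -10.4] M [ 0.5  -0.3  -0.51]
```

The torque rises steadily, which is the stop. I'll relax the twist by 3° and let the die rise.

{"name": "servo_tool", "arguments": {"plan": [{"xyz": [0,0.02,0],"twist": [0,0,-1.5],"jaw": 1},{"xyz": [0,0.02,0],"twist": [0,0,-3],"jaw": 1},{"xyz": [0,0.02,-0.1],"twist": [0,0,-3],"jaw": 1},{"xyz": [0,0.02,-0.2],"twist": [0,0,-3],"jaw": 1},{"xyz": [0,0.02,-0.3],"twist": [0,0,-3],"jaw": 1},{"xyz": [0,0.02,-0.4],"twist": [0,0,-3],"jaw": 1},{"xyz": [0,0.02,-0.5],"twist": [0,0,-3],"jaw": 1},{"xyz": [0,0.02,-0.5],"twist": [0,0,-3],"jaw": 1}]}}

```text
time_s: 15.52
tool_pos: [0.5806, -0.2069, 0.2668]
tool_rot: [179.6, -0.1, 53.7]
force: [-0.1, 0.6, 6.1]
grip_width: 0.0135
grasp_force: 48.1
```

```bash
python3 s.py
```

```text
[ 0.5806 -0.2069  0.2668] [ 1.796e+02 -9.000e-02  5.366e+01] [-0.1  0.6  6.1] [0.09 0.1  0.01]
tool axes F [ 0.5 -0.4 -6.1] M [ 0.14  0.01 -0.01]
```

Travel is about 5 mm, above the plain lip level, so the pins are in the catch cut. I'll ease up the last millimetre and then release.

{"name": "servo_tool", "arguments": {"plan": [{"xyz": [0,0,-0.06],"twist": [0,0,0],"jaw": 1},{"xyz": [0,0,-0.12],"twist": [0,0,0],"jaw": 1},{"xyz": [0,0,-0.12],"twist": [0,0,0],"jaw": 1}]}}

```text
time_s: 15.77
tool_pos: [0.5806, -0.207, 0.2676]
tool_rot: [179.6, -0.1, 53.7]
force: [1.3, 1.5, 4.9]
grip_width: 0.0137
grasp_force: 48.1
```

```bash
python3 s.py
```

```text
[ 0.5806 -0.207   0.2676] [ 1.796e+02 -9.000e-02  5.366e+01] [1.3 1.5 4.9] [ 0.05 -0.16 -0.02]
tool axes F [ 2.   0.2 -4.9] M [-0.1   0.14  0.03]
```

{"name": "servo_tool", "arguments": {"plan": [{"xyz": [0,0,0],"twist": [0,0,0],"jaw": 0.75},{"xyz": [0,0,0],"twist": [0,0,0],"jaw": 0.65},{"xyz": [0,0,0],"twist": [0,0,0],"jaw": 0.55},{"xyz": [0,0,0],"twist": [0,0,0],"jaw": 0.5},{"xyz": [0,0,0],"twist": [0,0,0],"jaw": 0.5},{"xyz": [0,0,0],"twist": [0,0,0],"jaw": 0.5}]}}

```text
time_s: 16.27
tool_pos: [0.5802, -0.2078, 0.2673]
tool_rot: [179.6, -0.0, 53.6]
force: [1.3, -2.3, 5.5]
grip_width: 0.0412
grasp_force: 2.6
```

{"name": "servo_tool", "arguments": {"plan": [{"xyz": [0,0,-0.5],"twist": [0,0,0],"jaw": 0.5},{"xyz": [0,0,-2],"twist": [0,0,0],"jaw": 0.5},{"xyz": [0,0,-5],"twist": [0,0,0],"jaw": 0.5},{"xyz": [0,0,-8],"twist": [0,0,0],"jaw": 0.5},{"xyz": [0,0,-11],"twist": [0,0,0],"jaw": 0.5},{"xyz": [0,0,-12],"twist": [0,0,0],"jaw": 0.5},{"xyz": [0,0,-12],"twist": [0,0,0],"jaw": 0.5},{"xyz": [0,0,-12],"twist": [0,0,0],"jaw": 0.5}]}}

```text
time_s: 16.93
tool_pos: [0.5789, -0.2069, 0.3857]
tool_rot: [179.9, 0.0, 53.6]
force: [-0.7, 0.5, -0.6]
grip_width: 0.0438
grasp_force: 0.0
```

```bash
python3 s.py
python3 - <<'E'
from cell import env
from h import *
c=env.read_camera("wrist");im=rect(c,.58,-.2096,.087,half=.07)
cv2.imwrite("pics/r5.png",im[:,:,::-1])
E
```

```text
[ 0.5789 -0.2069  0.3857] [1.7986e+02 3.0000e-02 5.3620e+01] [-0.7  0.5 -0.6] [-0.   -0.06 -0.03]
tool axes F [ 0.  -0.8  0.6] M [-0.05  0.03  0.03]
```

View pics/r5.png

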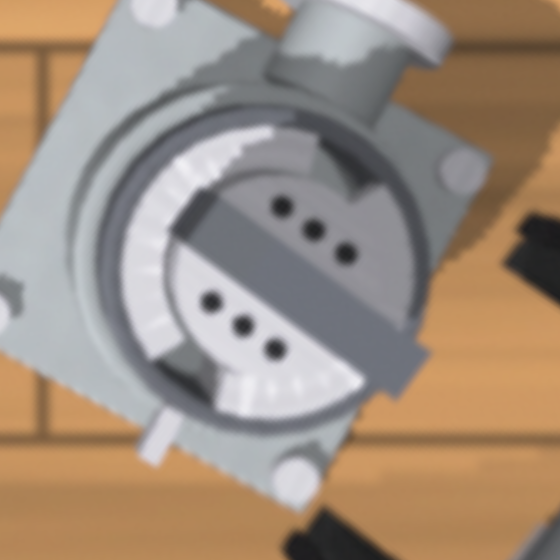

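The picture shows the bar at a yaw of about 53°, a quarter turn past the slots at (345,165) and (190,370). The die sits level in the ring and the gripper is clear.

```bash
python3 -c "
from cell import env
print(env.sign_off())"
```

```text
the job is handed in; nothing more can be done
None
```

The die is in the bayonet ring, turned a quarter turn clockwise to the stop and released into its catch, and the job was handed in at about 17 s; by the last camera view it sits level, 90° past the slots, though the catch height was judged only from spring force and tool height.

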